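Stroke the spice box lids shut

TASK

The four flip lids of the white spice box stand open; stroke along the row with your fingertips, lightly, so that the lids fold shut flat one after the other, beginning with the lid hinged at the very end of the box and finishing at the opposite end. Do not grip, lift, tip or push away the box, and do not disturb the things round it.

Things in the scene. Friction and masses are not known exactly. Their poses are not given: they have to be found in the camera images.
- spice_box: White plastic box, 176 (own x) x 60 (y) x 48 mm without lids, 0.9 kg, loose, empty, upright. Origin: centre of its underside. Four compartments in a row along x, pitch 42 mm, each with an aluminium flip lid, lid1 to lid4 from the -x end to +x. Hinge lines parallel to y, at x = -84, -42, 0, +42, z = 50: each at its compartment's -x side, so a push towards +x folds a lid shut.
- lid1 (a joint): Hinge of lid 1: 0 = shut flat, 1.57 = standing upright, 1.95 = its stop, leaning back towards the box's -x end. The plate reaches 40 mm from its hinge line, is 56 mm wide and 3 mm thick. A stiff hinge (friction about 0.006 Nm, no spring): the lid stays at the angle where it is left.
- seat1 (a point): Point on the box where the middle of lid 1's upper face lies when shut: 21 mm along +x from its hinge line, 51 mm above the underside of the box. It does not move with the lid.
- lid2 (a joint): Hinge of lid 2: 0 = shut flat, 1.57 = standing upright, 1.95 = its stop, leaning back towards the box's -x end. The plate reaches 40 mm from its hinge line, is 56 mm wide and 3 mm thick. A stiff hinge (friction about 0.006 Nm, no spring): the lid stays at the angle where it is left.
- seat2 (a point): Point on the box where the middle of lid 2's upper face lies when shut: 21 mm along +x from its hinge line, 51 mm above the underside of the box. It does not move with the lid.
- lid3 (a joint): Hinge of lid 3: 0 = shut flat, 1.57 = standing upright, 1.95 = its stop, leaning back towards the box's -x end. The plate reaches 40 mm from its hinge line, is 56 mm wide and 3 mm thick. A stiff hinge (friction about 0.006 Nm, no spring): the lid stays at the angle where it is left.
- seat3 (a point): Point on the box where the middle of lid 3's upper face lies when shut: 21 mm along +x from its hinge line, 51 mm above the underside of the box. It does not move with the lid.
- lid4 (a joint): Hinge of lid 4: 0 = shut flat, 1.57 = standing upright, 1.95 = its stop, leaning back towards the box's -x end. The plate reaches 40 mm from its hinge line, is 56 mm wide and 3 mm thick. A stiff hinge (friction about 0.006 Nm, no spring): the lid stays at the angle where it is left.
- seat4 (a point): Point on the box where the middle of lid 4's upper face lies when shut: 21 mm along +x from its hinge line, 51 mm above the underside of the box. It does not move with the lid.
- tuna_tin: Bystander, loose: round tin, 76 mm diameter, 58 high. Origin: centre of its underside (of its bounding box). Stands beside the spice box.
- bean_tin: Bystander, loose: round tin, 57 mm diameter, 72 high. Origin: centre of its underside (of its bounding box). Stands beside the spice box.
- tumbler: Bystander, loose: small empty glass, 46 mm diameter, 57 high. Origin: centre of its underside (of its bounding box). Stands beside the spice box.
- sardine_tin: Bystander, loose: flat oblong tin, 63 x 105 x 26 mm (long along its own y). Origin: centre of its underside (of its bounding box). Stands beside the spice box.
- espresso_cup: Bystander, loose: white cup with a handle, 60 x 87 x 50 mm. Origin: centre of its underside (of its bounding box).
- salt_shaker: Bystander, loose: white shaker with steel cap, 41 x 41 x 85 mm. Origin: centre of its underside (of its bounding box).

How it is judged:
On the way, in this order (a step that is already met when the one before it is completed fails the run):
1. lid 1 is folded shut by the fingers (within 0.14 rad of flat, the TCP within 90 mm of its seat) (value of joint lid1 below 0.14 rad and distance between the grasp point and seat1 below 0.09 m), for 0.1 s.
2. lid 2 is folded shut by the fingers (within 0.14 rad of flat, the TCP within 90 mm of its seat) (value of joint lid2 below 0.14 rad and distance between the grasp point and seat2 below 0.09 m), for 0.1 s.
3. lid 3 is folded shut by the fingers (within 0.14 rad of flat, the TCP within 90 mm of its seat) (value of joint lid3 below 0.14 rad and distance between the grasp point and seat3 below 0.09 m), for 0.1 s.
4. lid 4 is folded shut by the fingers (within 0.14 rad of flat, the TCP within 90 mm of its seat) (value of joint lid4 below 0.14 rad and distance between the grasp point and seat4 below 0.09 m), for 0.1 s.
At the end, for the whole second after the job is handed in: All four lids are within 0.14 rad (8 degrees) of shut, the box rests upright within 30 mm of where it stood, and every bystander stands upright within 30 mm of its place (value of joint each of lid1, lid2, lid3, lid4 below 0.14 rad and distance of each of spice_box, tuna_tin, bean_tin, tumbler, sardine_tin, espresso_cup, salt_shaker from where it was at the start of the episode below 0.03 m and angle between spice_box's own z axis and vertical below 0.05 rad and linear speed of spice_box below 0.02 m/s and angle between each of tuna_tin, bean_tin, tumbler, sardine_tin, espresso_cup, salt_shaker's own z axis and vertical below 0.15 rad); the robot touches nothing.
It fails at once if the spice box is lifted by more than 12 mm or tipped by more than 0.2 rad (height (world z) of spice_box above 0.012 m or angle between spice_box's own z axis and vertical above 0.2 rad).
It fails at once if the box is pushed more than 30 mm away (distance of spice_box from where it was at the start of the episode above 0.03 m).
It fails at once if the fingers press on the box or its lids with more than 30 N (contact force between the fingers and spice_box above 30 N).
It fails at once if a bystander is moved by more than 30 mm (distance of any of tuna_tin, bean_tin, tumbler, sardine_tin, espresso_cup, salt_shaker from where it was at the start of the episode above 0.03 m).
It also fails if it takes over 35 s, if anything falls off the work surface, if the arm or the gripper's body presses on something with over 40 N, if the wrist force passes 120 N, or if a joint passes its speed limit or range.

ROBOT

A 6-joint arm with a two-finger parallel gripper is mounted at the origin on a cart in front of the work surface, level with it; the furniture and walls round the work are solid. World frame = base frame: x ahead of the robot, y to its left, z up, the work surface at z = 0. Lengths are in m, angles in rad, forces in N, time in s.
With the tool pointing down it reaches from about 0.375 to 0.9 m from the base axis. Payload 3.1 kg.
Tool frame: the origin (TCP) lies between the finger pads, 19 mm behind the fingertips; this is the grasp point; z points along the fingers, y is the line along which they close (so a half turn about z gives the same grasp; the last joint's range is limited). The gripper opens to 87 mm and grips with 3 to 60 N. Pads are 19 mm wide; open, the fingers measure 117 mm over their backs; the gripper's body (75 mm by 190 mm) begins 51 mm behind the grasp point.
Start: joints at [1.03, 0.527, 1.433, -0, 1.181, -0.178], TCP at [0.222, 0.584, 0.241] pointing down, gripper open.
Joint ranges: [-3.08, 3.08], [-0.75, 2.2], [0.22, 2.44], [-1.43, 4.57], [0, 2.65], [-2.85, 2.85]. Speed limits (rad/s): [2.79, 2.79, 3.14, 3.14, 3.14, 3.14].

INTERFACE

Orientations are given as a unit quaternion [x, y, z, w].
In Python, from rig import robot gives the robot as it stands.
- The arm moves only by the tool nudge_tcp, called after "Request:" in YAML: its name, and indented under it one key for each argument. Schema: {"type":"object","properties":{"plan":{"type":"array","items":{"type":"object","properties":{"trans":{"type":"array","items":{"type":"number"},"minItems":3,"maxItems":3},"twist":{"type":"number"}},"additionalProperties":false},"minItems":1,"maxItems":20},"jaw":{"type":"number"},"grip_n":{"type":"number"},"only":{"type":"string"},"quiet":{"type":"boolean"},"lines":{"type":"string"}},"required":["plan"],"additionalProperties":false}. plan is a list of rows, 1 to 20 of them, each an object with the fields trans (a list: dx, dy, dz in m), twist (a turn about the tool's z in rad); a field left out counts as zero; each row shifts and turns the commanded pose from where the row before left it, along the tool's axes as they then stand; what a row does not reach is not made up. A row lasts 1/12 s, in which the tool goes at most 0.0417 m and 0.125 rad, less where a joint would pass 70% of its speed; a pose out of reach is approached as far as the arm can. jaw is the finger opening in m, set as the call begins (left out keeps the last). The fingers move at their own pace and stop on an object; grip_n is the grip in N (left out, the last holds). Time passes only in rows, so rows that do not move let the fingers close. The tool returns the time, the measured TCP pose, the force, the opening and the grip force at its end. only (a regular expression) keeps the lines of the reply that match it, lines (a string "A,B") keeps lines A to B, and quiet returns only ok. Input that does not fit is refused with a message, and nothing moves.
- robot.get_obs(): the state, without advancing time (a new reading comes with each control period).
- robot.camera(name): name is "side" or "top" or "wrist"; returns a dict with "img" (420x560x3 uint8, red, green, blue), "fx", "fy", "cx", "cy" (pixels), "xyz" and "attitude" of the camera in the world. Camera axes: x right, y down, z forward; pixel columns grow to the right and rows downward; lengths in m; the calibration is good to about 2 mm. A picture is of the moment at which its call begins. There is no depth.
- robot.hand_in(): hands the job in; it is judged then, once.
The state is a dict: "time": time; "q": joint angles; "joint_velocities": joint speeds; "joint_torque": joint torques, N m; "position": TCP position; "tool_rot": TCP orientation; "ft_force": force on the tool from outside, world axes, zero at the start; "moment": the same for the moment, N m; "grip_width": finger opening in m; "grip_force": force on a finger pad.
Only numpy, scipy, OpenCV 4.12 (cv2) and the standard library are available. Lean on these libraries where they do the work, as an engineer would, in place of code of your own. Each camera call takes 0.05 s, during which the arm holds its last target. There are 200 camera calls.

## Working session

There is one attempt and no reset: what is moved stays moved. The work goes in short steps, Python scripts to look and compute and a tool call to move; the robot and the scene stay as the last step left them, time stands still between calls to the robot, and variables do not carry over. Pictures are saved under pics/ and viewed, at most 10 in all, crops included, and the job is handed in when it is done.

```bash
mkdir -p pics; python3 - <<'E'
from rig import robot
import cv2
o=robot.get_obs();print(o)
for n in("side","top"):
    c=robot.camera(n);cv2.imwrite(f"pics/{n}0.png",cv2.cvtColor(c["img"],cv2.COLOR_RGB2BGR));print(n,{k:v for k,v in c.items() if k!="img"})
E
```

```text
{'time': 0.0, 'q': array([ 1.02954685e+00,  5.28464273e-01,  1.43390823e+00, -1.70802323e-05,
        1.18135210e+00, -1.78501556e-01]), 'joint_velocities': array([-2.32120359e-03,  6.50441362e-04,  2.43422853e-04,  2.70962690e-04,
       -7.14671267e-04,  7.10294741e-05]), 'joint_torque': array([-1.24195358e-04, -4.40038705e+01, -1.76592994e+01,  6.32497994e-02,
        5.81365207e-02, -1.57178665e-04]), 'position': array([0.22139682, 0.58373995, 0.24027085]), 'tool_rot': array([ 1.80377866e-01,  9.83596812e-01, -1.00047033e-03, -3.68000019e-04]), 'ft_force': array([ 0.11771775, -0.46606795,  0.03322892]), 'moment': array([0.02814711, 0.02184773, 0.0297898 ]), 'grip_force': 0.0, 'grip_width': 0.08721321793685426}
side {'fx': 449.6492562685058, 'fy': 449.6492562685058, 'cx': 281.3136288543013, 'cy': 213.45546010433358, 'xyz': array([ 0.01741914, -0.7898546 ,  0.8002069 ]), 'attitude': array([ 0.85504743, -0.27076139,  0.12649663, -0.42376971])}
top {'fx': 540.3593445704776, 'fy': 540.3593445704776, 'cx': 272.9772561092044, 'cy': 211.19679159735458, 'xyz': array([0.38078172, 0.02811564, 1.62875709]), 'attitude': array([ 0.70950704, -0.70303271,  0.03777399, -0.03029664])}
```

View pics/side0.png

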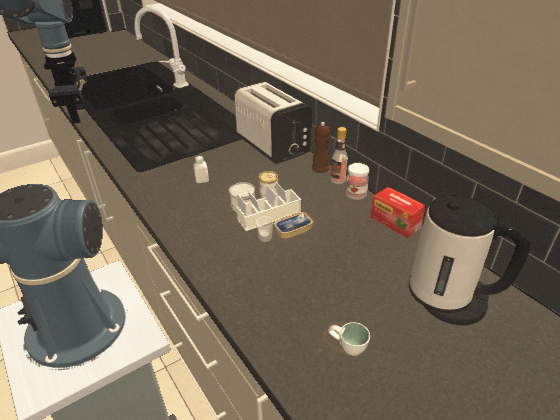

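View pics/top0.png

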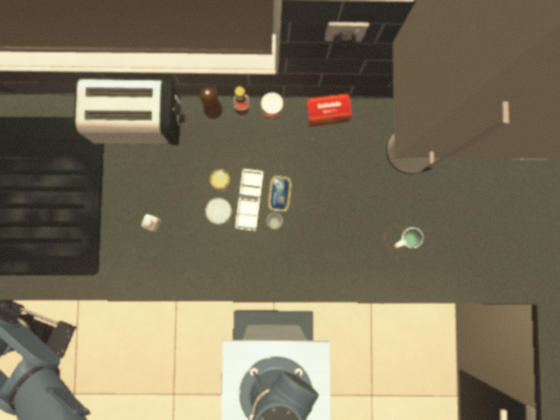

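The side view shows the box at about (268,207), with a cup-like tin and tins to its left and the sardine tin and tumbler to its right. In the top view the box spans roughly (238–262, 170–230). I'll enlarge both.

```bash
python3 - <<'E'
import cv2,numpy as np
a=cv2.imread("pics/side0.png")[165:250,215:320];b=cv2.imread("pics/top0.png")[160:240,200:300]
cv2.imwrite("pics/c1.png",cv2.resize(a,None,fx=7,fy=7,interpolation=cv2.INTER_CUBIC))
cv2.imwrite("pics/c2.png",cv2.resize(b,None,fx=7,fy=7,interpolation=cv2.INTER_CUBIC))
E
```

```text
(no output)
```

View pics/c1.png

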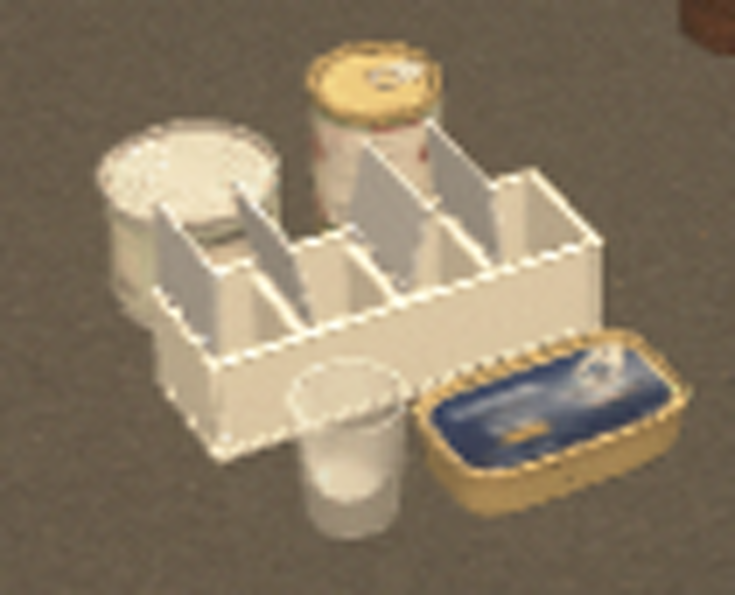

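View pics/c2.png

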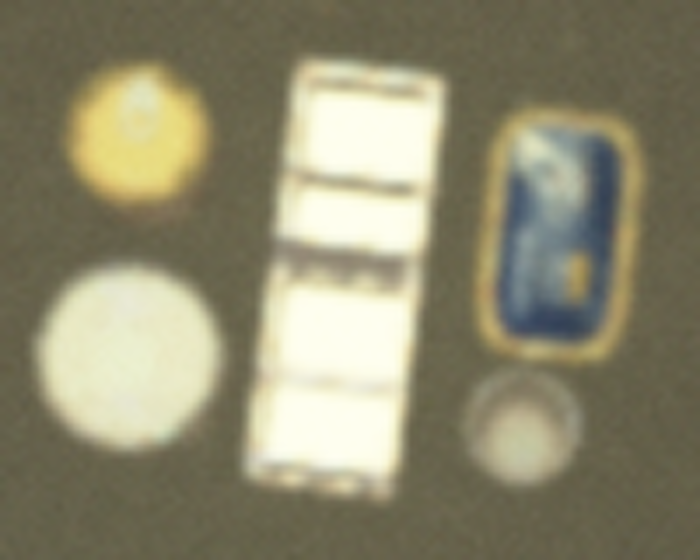

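The side crop shows box corners (crop px): bottom near (222,460), top near-right (215,362), near-left (158,285), far-right (600,243) and far-left (530,172). The lid hinged at the very end is the near-left one. The top crop gives the far corners at (303,62) and (445,78), so box +x points away from the robot.

```bash
cat > h.py <<'E'
import numpy as np
from scipy.spatial.transform import Rotation as R
from scipy.optimize import least_squares
cam={'side':(449.649,281.31,213.455,[0.01741914,-0.7898546,0.8002069],[0.85504743,-0.27076139,0.12649663,-0.42376971]),
'top':(540.359,272.977,211.197,[0.38078172,0.02811564,1.62875709],[0.70950704,-0.70303271,0.03777399,-0.03029664])}
off={'side':(215,165),'top':(200,160)}
def proj(n,P):
    f,cx,cy,t,q=cam[n];p=R.from_quat(q).inv().apply(np.array(P)-t);return np.array([cx+f*p[0]/p[2],cy+f*p[1]/p[2]])
def un(n,c): return np.array([off[n][0]+(c[0]+.5)/7-.5,off[n][1]+(c[1]+.5)/7-.5])
def ray(n,c,z):
    f,cx,cy,t,q=cam[n];u=un(n,c);d=R.from_quat(q).apply([(u[0]-cx)/f,(u[1]-cy)/f,1]);return np.array(t)+d*(z-t[2])/d[2]
E
python3 - <<'E'
from h import *
np.set_printoptions(precision=4,suppress=True)
L=[('side',(222,460),(-.088,-.03,0)),('side',(215,362),(-.088,-.03,.048)),('side',(158,285),(-.088,.03,.048)),('side',(600,243),(.088,-.03,.048)),('side',(530,172),(.088,.03,.048)),('top',(303,62),(.088,.03,.048)),('top',(445,78),(.088,-.03,.048))]
def W(p,b): return np.array([p[0],p[1],0])+R.from_euler('z',p[2]).apply(b)
r=lambda p:np.concatenate([proj(n,W(p,b))-un(n,c) for n,c,b in L])
s=least_squares(r,[.43,.1,0]);p=s.x;print(p,s.fun)
y=p[2]
# lid angles: top corner at +y side/-y side in side view
for i,tips in enumerate([[(158,205),(217,270)],[(236,183),(297,247)],[(365,140),(432,208)],[(430,122),(497,187)]]):
  h=-.084+.042*i
  for sgn,t in zip((1,-1),tips):
    f=lambda a:proj('side',W(p,(h+.04*np.cos(a[0]),sgn*.028,.05+.04*np.sin(a[0]))))-un('side',t)
    q=least_squares(f,[1.6]);print(i+1,sgn,q.x,q.fun)
for nm,c,z in [('tuna',(128,357),.058),('bean',(138,133),.072),('tumb',(522,428),.05),('sard',(560,235),.026)]:
  w=ray('top',c,z);print(nm,w,'in box',R.from_euler('z',-y).apply(w-[p[0],p[1],0]))
def uu(n,c): return None
import h
h.off['top']=(0,0)
E
```

```text
[ 0.5697  0.0843 -0.127 ] [-0.3005  0.3113 -0.3751  0.7445 -0.8391  0.2295  0.9046 -0.2681  0.9113
 -0.5188 -0.1947 -0.2989 -0.3992  0.1622]
1 1 [1.5588] [-0.1853 -0.6475]
1 -1 [1.5201] [0.1214 0.4616]
2 1 [1.7754] [-0.2661 -0.5417]
2 -1 [1.7254] [0.154  0.3409]
3 1 [1.3714] [0.003  0.0273]
3 -1 [1.3204] [0.0171 0.2326]
4 1 [1.6933] [-0.1133 -0.2738]
4 -1 [1.6506] [0.0125 0.0325]
tuna [0.5329 0.173  0.058 ] in box [-0.0477  0.0833  0.058 ]
bean [0.6251 0.1693 0.072 ] in box [0.0442 0.0913 0.072 ]
tumb [0.5054 0.0084 0.05  ] in box [-0.0542 -0.0834  0.05  ]
sard [ 0.5901 -0.0074  0.026 ] in box [ 0.0319 -0.0884  0.026 ]
```

Box found at (0.570, 0.084) with yaw −0.127. I'll turn the tool to match the box (tool x = −box x, tool y = box y), close the fingers and go above the near end.

Request:
nudge_tcp:
  plan:
    - {"twist":-0.118}
    - {"twist":-0.118}
    - {"trans":[-0.021, -0.032, 0]}
    - {"trans":[-0.021, -0.032, 0]}
    - {"trans":[-0.021, -0.032, 0]}
    - {"trans":[-0.021, -0.032, 0]}
    - {"trans":[-0.021, -0.032, 0]}
    - {"trans":[-0.021, -0.032, 0]}
    - {"trans":[-0.021, -0.032, 0]}
    - {"trans":[-0.021, -0.032, 0]}
    - {"trans":[-0.021, -0.032, 0]}
    - {"trans":[-0.021, -0.032, 0]}
    - {"trans":[-0.021, -0.032, 0]}
    - {"trans":[-0.021, -0.032, 0]}
    - {"trans":[-0.021, -0.032, 0]}
    - {"trans":[-0.021, -0.032, 0]}
    - {}
    - {}
  jaw: 0

```text
time: 1.6
position: [0.4576, 0.1009, 0.241]
tool_rot: [0.066, 0.998, 0.0, -0.0]
ft_force: [0.1, 1.3, 0.5]
grip_width: 0.0004
grip_force: 0.0
```

```bash
cat > w.py <<'E'
from h import *
from rig import robot
o=robot.get_obs();t=np.array(o['position']);a=R.from_quat(o['tool_rot']);p=[.5697,.0843,-.127]
print('box-frame TCP',np.round(R.from_euler('z',.127).apply(t-[p[0],p[1],0]),4),'tool y yaw-90',np.round(np.arctan2(*a.apply([0,1,0])[[1,0]])-np.pi/2,4),'z',a.apply([0,0,1]).round(4),o['ft_force'],o['time'])
E
python3 w.py
```

```text
box-frame TCP [-0.1133  0.0023  0.241 ] tool y yaw-90 -0.1315 z [-3.e-04  2.e-04 -1.e+00] [0.13853995 1.27077201 0.52724142] 1.6
```

Request:
nudge_tcp:
  plan:
    - {"trans":[0, -0.002, 0.035], "twist":0.004}
    - {"trans":[0, 0, 0.035]}
    - {"trans":[0, 0, 0.035]}
    - {"trans":[0, 0, 0.03]}
    - {"trans":[0, 0, 0.011]}
    - {}

```text
time: 2.1
position: [0.4533, 0.1021, 0.0925]
tool_rot: [0.065, 0.998, -0.0, -0.004]
ft_force: [-0.2, -0.1, 0.9]
grip_width: 0.0007
grip_force: 0.0
```

```bash
python3 w.py; python3 - <<'E'
from rig import robot
import cv2
c=robot.camera("side")["img"][140:260,190:330]
cv2.imwrite("pics/c3.png",cv2.cvtColor(cv2.resize(c,None,fx=5,fy=5,interpolation=cv2.INTER_CUBIC),cv2.COLOR_RGB2BGR))
E
```

```text
box-frame TCP [-0.1178  0.0029  0.0925] tool y yaw-90 -0.1291 z [-8.e-03  4.e-04 -1.e+00] [-0.1573496  -0.07112612  0.88351595] 2.1
```

View pics/c3.png

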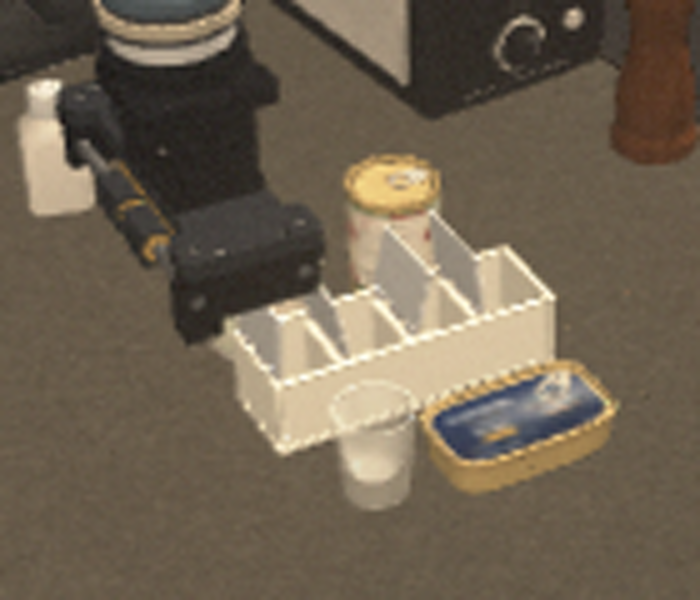

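The near end with lid 1 stays undisturbed, and the closed fingers stand behind it at around (210,340) in the crop. Starting the stroke on lid 1.

Request:
nudge_tcp:
  plan:
    - {"trans":[-0.01, -0.002, 0]}
    - {"trans":[-0.01, 0, 0]}
    - {"trans":[-0.01, 0, 0]}
    - {"trans":[-0.01, 0, 0]}
    - {"trans":[-0.004, 0, 0.006]}
    - {"trans":[-0.003, 0, 0.007]}
    - {"trans":[-0.002, 0, 0.005]}
    - {"trans":[0, 0, 0.002]}
    - {"trans":[0, 0, 0.001]}
    - {}
    - {}

```text
time: 3.07
position: [0.504, 0.0924, 0.074]
tool_rot: [0.065, 0.998, -0.0, -0.001]
ft_force: [-0.1, 0.5, 0.0]
grip_width: 0.0
grip_force: 0.0
```

```bash
python3 w.py; python3 - <<'E'
from rig import robot
import cv2
c=robot.camera("side")["img"][140:260,190:330]
cv2.imwrite("pics/c4.png",cv2.cvtColor(cv2.resize(c,None,fx=5,fy=5,interpolation=cv2.INTER_CUBIC),cv2.COLOR_RGB2BGR))
E
```

```text
box-frame TCP [-0.0662 -0.0002  0.074 ] tool y yaw-90 -0.1308 z [-1.5e-03  1.0e-04 -1.0e+00] [-0.07358302  0.47371379  0.02045719] 3.0667
```

View pics/c4.png

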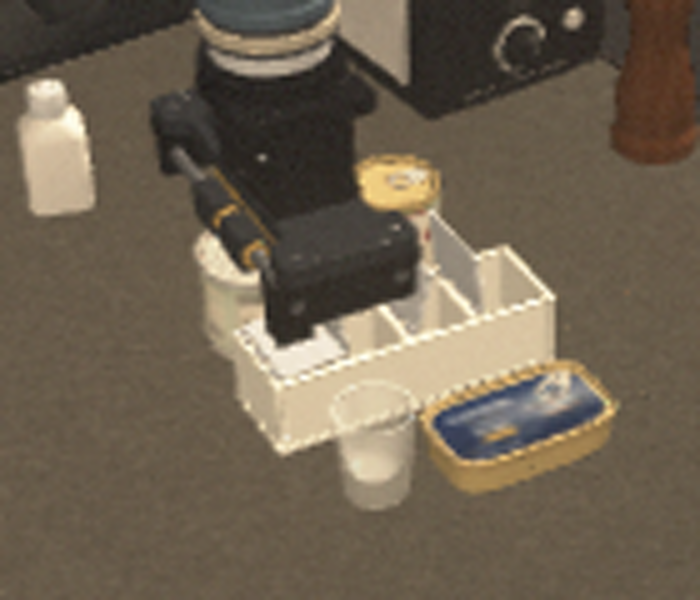

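Lid 1 lies nearly flat (crop ~(295,345)) and the force is still zero. I'll press a touch lower.

Request:
nudge_tcp:
  plan:
    - {"trans":[0, 0, 0.001]}
    - {"trans":[0, 0, 0.001]}
    - {"trans":[0, 0, 0.001]}
    - {}
    - {}
    - {}

```text
time: 3.62
position: [0.5048, 0.0924, 0.0713]
tool_rot: [0.065, 0.998, -0.0, -0.0]
ft_force: [-0.1, -0.3, 0.5]
grip_width: 0.0005
grip_force: 0.0
```

```bash
python3 w.py
```

```text
box-frame TCP [-0.0654 -0.0002  0.0713] tool y yaw-90 -0.1308 z [-0. -0. -1.] [-0.11489412 -0.32195448  0.4759325 ] 3.6167
```

Request:
nudge_tcp:
  plan:
    - {"trans":[0, 0, -0.012]}
    - {"trans":[0, 0, -0.011]}
    - {}
    - {"trans":[-0.01, 0, 0]}
    - {"trans":[-0.01, 0, 0]}
    - {"trans":[-0.01, 0, 0]}
    - {"trans":[-0.005, 0, 0.003]}
    - {"trans":[-0.004, 0, 0.007]}
    - {"trans":[-0.003, 0, 0.006]}
    - {"trans":[-0.001, 0, 0.004]}
    - {"trans":[0, 0, 0.002]}
    - {"trans":[0, 0, 0.001]}
    - {}
    - {}
    - {}

```text
time: 4.87
position: [0.5473, 0.0868, 0.0714]
tool_rot: [0.065, 0.998, 0.0, 0.0]
ft_force: [-0.3, -0.2, -1.2]
grip_width: 0.0004
grip_force: 0.0
```

```bash
python3 w.py;  python3 - <<'E'
from rig import robot
import cv2
c=robot.camera("side")["img"][140:260,190:330]
cv2.imwrite("pics/c5.png",cv2.cvtColor(cv2.resize(c,None,fx=5,fy=5,interpolation=cv2.INTER_CUBIC),cv2.COLOR_RGB2BGR))
E
```

```text
box-frame TCP [-0.0225 -0.0003  0.0714] tool y yaw-90 -0.1307 z [ 1.e-04  0.e+00 -1.e+00] [-0.28747646 -0.16913676 -1.17645102] 4.8667
```

View pics/c5.png

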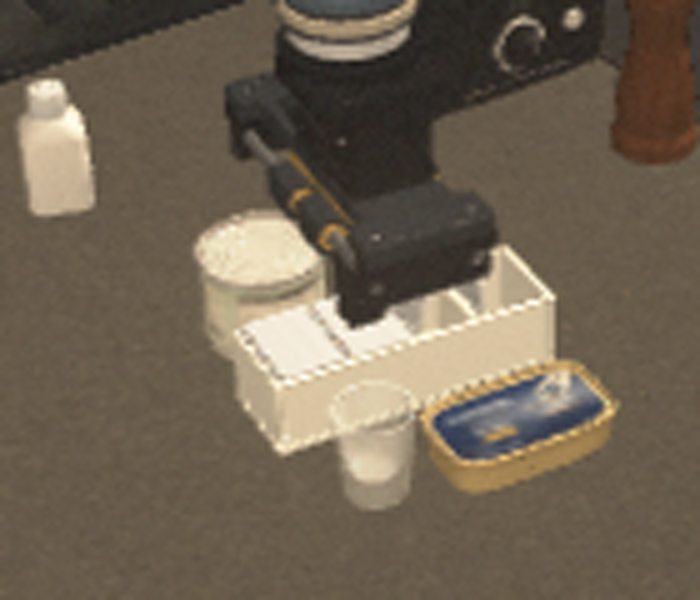

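Lids 1 and 2 lie flat (crop (290,345) and (370,335)), and the box hasn't moved. I'll repeat the stroke for lid 3.

Request:
nudge_tcp:
  plan:
    - {"trans":[0, 0, -0.012]}
    - {"trans":[0, 0, -0.011]}
    - {}
    - {"trans":[-0.01, 0, 0]}
    - {"trans":[-0.01, 0, 0]}
    - {"trans":[-0.01, 0, 0]}
    - {"trans":[-0.005, 0, 0.003]}
    - {"trans":[-0.004, 0, 0.007]}
    - {"trans":[-0.003, 0, 0.006]}
    - {"trans":[0, 0, 0.004]}
    - {"trans":[0, 0, 0.002]}
    - {"trans":[0, 0, 0.001]}
    - {}
    - {}
    - {}

```text
time: 6.17
position: [0.589, 0.0814, 0.0714]
tool_rot: [0.065, 0.998, 0.0, 0.0]
ft_force: [-0.5, -0.3, 0.3]
grip_width: 0.0004
grip_force: 0.0
```

```bash
python3 w.py
```

```text
box-frame TCP [ 0.0195 -0.0004  0.0714] tool y yaw-90 -0.1307 z [ 2.e-04  0.e+00 -1.e+00] [-0.51896698 -0.26104109  0.32616707] 6.1667
```

Request:
nudge_tcp:
  plan:
    - {"trans":[0, 0, -0.012]}
    - {"trans":[0, 0, -0.011]}
    - {}
    - {"trans":[-0.01, 0, 0]}
    - {"trans":[-0.01, 0, 0]}
    - {"trans":[-0.01, 0, 0]}
    - {"trans":[-0.005, 0, 0.003]}
    - {"trans":[-0.004, 0, 0.007]}
    - {"trans":[-0.003, 0, 0.006]}
    - {"trans":[0, 0, 0.004]}
    - {"trans":[0, 0, 0.002]}
    - {"trans":[0, 0, 0.001]}
    - {}
    - {}
    - {}

```text
time: 7.42
position: [0.6307, 0.0759, 0.0714]
tool_rot: [0.065, 0.998, 0.0, 0.0]
ft_force: [1.4, 0.8, 0.3]
grip_width: 0.0006
grip_force: 0.0
```

```bash
python3 w.py
```

```text
box-frame TCP [ 0.0616 -0.0006  0.0714] tool y yaw-90 -0.1307 z [ 2.e-04 -0.e+00 -1.e+00] [1.37427134 0.76182623 0.29936511] 7.4167
```

Request:
nudge_tcp:
  plan:
    - {"trans":[0, 0, -0.02]}
    - {"trans":[0, 0, -0.03]}
    - {"trans":[0, 0, -0.04]}
    - {"trans":[0, 0, -0.04]}
    - {"trans":[0.04, 0, 0]}
    - {"trans":[0.04, 0, 0]}
    - {"trans":[0.04, 0, 0]}
    - {}
    - {}

```text
time: 8.17
position: [0.508, 0.0921, 0.2012]
tool_rot: [0.065, 0.998, -0.0, -0.002]
ft_force: [1.9, -0.3, -0.3]
grip_width: 0.0003
grip_force: 0.0
```

```bash
python3 - <<'E'
from rig import robot
import cv2
c=robot.camera("side")["img"][140:260,190:330]
cv2.imwrite("pics/c6.png",cv2.cvtColor(cv2.resize(c,None,fx=5,fy=5,interpolation=cv2.INTER_CUBIC),cv2.COLOR_RGB2BGR))
E
```

```text
(no output)
```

View pics/c6.png

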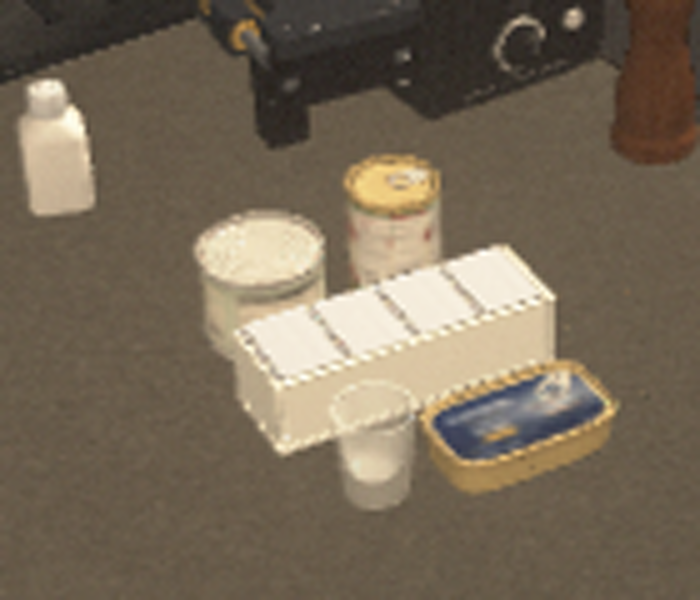

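All four lids lie flat (crop ~(290,345) to (500,280)). The box and its neighbours are where they were and the arm is clear, so I'm handing in.

```bash
python3 -c "
from rig import robot
print(robot.hand_in())"
```

```text
the job is handed in; nothing more can be done
None
```

I folded lids 1 to 4 flat in order and handed the job in after about 8 s; the last picture shows the box and the tins, tumbler and shaker in place (the cup, out of that view, was not rechecked), but the hand-in returned no verdict.

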